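Load the sprung sample lift with a filter stack

ROBOT

A 6-joint arm with a two-finger parallel gripper is mounted at the origin on the work surface. World frame = base frame: x ahead of the robot, y to its left, z up, the work surface at z = 0. Lengths are in mm, angles in degrees, forces in N, time in s.
With the tool pointing down it reaches from about 300 to 850 mm from the base axis. Payload 4.2 kg.
Tool frame: the origin (TCP) lies between the finger pads; the fingertips stand 22 mm ahead of it and the grasp point (between the pads) lies 3 mm ahead of it; z points along the fingers, y is the direction in which the jaws open and shut (so a half turn about z gives the same grasp; the last joint's range is limited). The gripper opens to 91 mm and grips with 3 to 60 N. Pads are 32 mm wide; open, the fingers measure 118 mm over their backs; the gripper's body (76 mm by 178 mm) begins 60 mm behind the grasp point.
Start: joints at [69.672, 18.312, 89.639, -0, 72.044, -1.146], TCP at [188.936, 543.088, 235.976] pointing down, gripper open.
Joint ranges: [-177.97, 177.97], [-48.28, 115.42], [12.27, 149.76], [-77.06, 257.06], [2.81, 150.46], [-146.56, 146.56]. Speed limits (degrees/s): [147.25, 147.25, 180, 180, 180, 180].

INTERFACE

Orientations are given as [roll, pitch, yaw] about the fixed x, y, z axes, in that order (R = Rz(yaw) Ry(pitch) Rx(roll)).
In Python, from workcell import * gives the robot as it stands.
- The arm moves only by the shell command python3 -m jog 'ROWS' [OPENING] [FORCE]. ROWS is text: rows parted by semicolons, each of 6 numbers parted by spaces: the shift along the tool's x, y, z in units of 0.5 m (1.0 is 0.5 m), then the turn, a rotation vector about the tool's x, y, z in units of pi/2 rad (1.0 is pi/2 rad). A call has 1 to 20 rows; each row is the pose to reach, as a shift and turn from the pose measured when the call began, along the tool's axes at that moment; what a row does not reach only later rows make up. A row lasts 1/12 s, in which the tool goes at most 41.7 mm and 7.16 degrees, less where a joint would pass 70% of its speed; a pose out of reach is approached as far as the arm can. A call with a number of a shift or a turn outside -1 to 1 is refused whole. A call with a gripper value outside its range is refused whole. OPENING is the opening, from -1 (shut) to 1 (fully open), set as the call begins (- or left out, the last holds). The fingers move at their own pace and stop on an object; FORCE is the grip in N (left out, the last holds). Time passes only in rows, so rows that repeat a pose let the fingers close. It gives the time, the measured TCP pose, the force and the opening at its end, in the units of the state.
- state(): the state, without advancing time (a new reading comes with each control period).
- grab_frame(name): name is "scene" or "top" or "wrist"; returns the picture (480x640x3 uint8, red, green, blue); there is no depth.
- calibration(name): a dict with "mtx" (3x3 intrinsics, pixels), "distortion" ([k1, k2, p1, p2, k3] as OpenCV has them; the pictures are not rectified), "rvec" (rotation vector, rad) and "tvec" (3), from world to camera coordinates, as OpenCV has them. Camera axes: x right, y down, z forward; pixel columns grow to the right and rows downward; lengths in mm; the calibration is good to about 2 mm. A picture is of the moment at which its call begins: read the wrist's pose just before it. calibration takes no time and is no camera call; for the wrist camera it gives the pose at the moment of the call.
- job_done(): hands the job in, once; it reports no verdict.
Trained networks look in the newest picture that a camera, given by its name, has taken for a name from the list of things; names that differ only in an ending like _2 or _b are one class to them, and where a whole thing is asked for, a point or a joint stands for the part that bears it (a point fixed in the world has none). Each returns a list of dicts, best first, with "confidence" (0 to 1); they miss things now and then, are a little off and sometimes report something else, mostly with a low value. They report only what shows in the picture. A call takes as long as a camera call. They do not tell look-alikes from the thing itself.
- spot_in(query, camera): "rect" ([left, top, right, bottom] in pixels, round what is visible of it).
- tip_of(query, camera): "location" ([column, row] in pixels: a listed point, or the origin of a listed thing).
The state is a dict: "time_s": time; "qpos": joint angles; "qvel": joint speeds; "effort": joint torques, N m; "ee_pos": TCP position; "ee_rot": TCP orientation; "force": force on the tool from outside, world axes, zero at the start; "torque": the same for the moment, N m; "gripper_width": finger opening in mm.
Only numpy, scipy, OpenCV 4.12 (cv2) and the standard library are available. Lean on these libraries where they do the work, as an engineer would, in place of code of your own. Each camera call takes 0.05 s, during which the arm holds its last target. There are 200 camera calls.

TASK

Build the filter stack on the middle of the sample lift's white platform, one part at a time from the bottom up: black spacer, amber filter cell, blue filter cell, red cap. Set the glass cells down rather than dropping them, then press on the cap and hold it until the sprung platform is down and the yellow catch has snapped over it, and let go, so that the stack stays neatly centred and locked down. Leave the spare green cell and the steel post where they are.

Things in the scene. Friction and masses are not known exactly. Their poses are not given: they have to be found in the camera images.
- spacer_center (a point): Black spacer, a plain solid disc 60 mm in diameter and 25 mm high, about 120 g, standing flat. The point is its centre, half-way up; z is its axis, up.
- amber_center (a point): Amber filter cell, an aluminium disc 50 mm in diameter and 22 mm high with an amber band and an amber window flush in its flat top, about 70 g. The point is its centre, half-way up; z is up.
- blue_center (a point): Blue filter cell, same shape and size as the amber one (50 mm diameter, 22 mm high) with blue band and window. The point is its centre, half-way up; z is up.
- cap_center (a point): Red cap, a solid red disc 42 mm in diameter and 26 mm high with a flat top, about 90 g. The point is its centre, half-way up; z is up.
- green_center (a point): Spare green filter cell, 50 mm diameter, 22 mm high, green band and window: not part of the stack, to be left alone. The point is its centre, half-way up.
- post_center (a point): Loose steel post standing upright, 25 mm in diameter, 50 mm high: to be left alone. The point is its centre, half-way up.
- platform_top (a point): Centre of the flat top of the sample lift's white round platform (80 mm diameter, 8 mm thick, marked with a grey ring of 60 mm and a dot), z up; x points to the catch. It stands 62 mm above the table when empty, slides straight down on a spring and sinks with the load, at most 6 mm under the whole stack. Its fixed base is about 130 x 96 mm and 22 mm high.
- platform (a joint): How far the lift's platform has sunk, in m: 0 empty, 0.026 at its lower stop. The spring takes about 5 N to start and 0.5 N more for each mm (the weight of platform and stack counts). The catch snaps over it once it has been pushed past 0.020 and then holds it at about 0.020; with the stack on it that takes a push of about 10 to 16 N. Press 3 to 5 mm past 0.020 to be sure.
- catch (a joint): The lift's yellow spring catch, on the side of the platform to which platform_top's x points, 45 to 70 mm from its centre and below the level of the empty platform's top. Value in m: 0 fully in (its rest position, both before use and when it has snapped over the platform), up to about 0.005 while the sinking platform's tab pushes it aside; it returns within about 0.3 s.
- mirror: Mirror mount fixed to the table, an obstacle: black square frame with a round mirror on a post, foot 60 x 76 mm, 115 mm high. Origin under the middle of its foot; the mirror faces its -x.
Not all that is in view belongs to the job. Several things look just like the part that bears blue_center: the one meant starts farthest from the robot's base.

How it is judged:
By the outcome, as a careful person would: the job done as asked, in the order asked, and still so for the second after the job is handed in, with the robot touching nothing.
It also fails if it takes over 133 s, if anything falls off the work surface, if the arm or the gripper's body presses on something with over 40 N, if the wrist force passes 120 N, or if a joint passes its speed limit or range.

## Working session

There is one attempt and no reset: what is moved stays moved. The work goes in short steps, Python scripts to look and compute and a shell command to move; the robot and the scene stay as the last step left them, time stands still between calls to the robot, and variables do not carry over. Pictures are saved under pics/ and viewed, about 12 in all and at most 16, crops included, and the job is handed in when it is done.

```bash
mkdir -p pics; ls; cat > h.py <<'E'
from workcell import *
import numpy as np, cv2
from scipy.spatial.transform import Rotation as R
def ray(cam,uv,z):
    c=calibration(cam); K=np.array(c["mtx"]);d=np.array(c["distortion"]);M=cv2.Rodrigues(np.array(c["rvec"],float))[0];t=np.array(c["tvec"],float).ravel()
    p=cv2.undistortPoints(np.array([[uv]],float),K,d)[0,0]
    o=-M.T@t; v=M.T@np.array([p[0],p[1],1.])
    return o+v*(z-o[2])/v[2]
def save(cam,name):
    im=grab_frame(cam); cv2.imwrite(f"pics/{name}.png",np.ascontiguousarray(im[:,:,::-1])); return im
Z=dict(spacer_center=12.5,amber_center=11,blue_center=11,cap_center=13,green_center=11,post_center=25,platform_top=62,mirror=0,catch=50)
def pose():
    s=state(); return np.array(s["ee_pos"]),R.from_euler('xyz',s["ee_rot"],degrees=True)
def rel(target,yaw=None):
    p,r=pose(); return np.round(r.inv().apply(np.array(target)-p)/500,4)
E
python3 - <<'E'
from h import *
s=state();print(s)
for c in("scene","top"):
    save(c,c+"0")
    for q in Z:
        for d in tip_of(q,c)[:5]:
            if d["confidence"]>.2: print(c,q,np.round(d["location"],1),round(d["confidence"],2),np.round(ray(c,d["location"],Z[q])[:2],1))
print(state()["time_s"])
E
```

```text
pics
{'time_s': 0.0, 'qpos': array([ 6.96728442e+01,  1.83496115e+01,  8.97069477e+01, -8.91140103e-04,
        7.20433101e+01, -1.14581977e+00]), 'qvel': array([-0.06097896, -0.04449505,  0.07185598, -0.05357635, -0.013107  ,
        0.03173579]), 'effort': array([-7.62525688e-04, -4.12459981e+01, -2.31975889e+01,  7.26536172e-02,
        4.55107063e-02, -1.17400205e-04]), 'ee_pos': array([188.76009535, 542.63409949, 235.13692349]), 'ee_rot': array([-1.79900134e+02, -1.15000022e-03,  1.60818938e+02]), 'force': array([-0.65089094,  0.19641319, -0.01637429]), 'torque': array([-0.03269484, -0.00653776,  0.01435516]), 'gripper_width': 91.48245053271481}
scene spacer_center [222.  239.9] 0.72 [ 617.2 -153.3]
scene spacer_center [222.4 158.7] 0.66 [ 462.7 -338.9]
scene amber_center [281.2 206.4] 0.67 [ 470.9 -139.8]
scene blue_center [334.7 338.7] 0.72 [624.  155.8]
scene blue_center [330.8 280.1] 0.71 [537.1  64.3]
scene blue_center [401.7 324.1] 0.6 [519.3 218.7]
scene cap_center [388.7 281.7] 0.59 [464.9 143.7]
scene post_center [267.3 292.8] 0.89 [646.6  10.6]
scene platform_top [221.9 160.5] 0.74 [ 500.  -287.2]
scene mirror [464.6 339.3] 0.69 [459.4 312.8]Traceback (most recent call last):
  File "<stdin>", line 6, in <module>
ValueError: it knows: amber_center, blue_center, cap_center, green_center, mirror, platform_top, post_center, spacer_center
```

```bash
sed -i 's/,catch=50//' h.py
python3 - <<'E'
from h import *
for c in("top",):
    save(c,c+"0")
    for q in Z:
        for d in tip_of(q,c)[:5]:
            if d["confidence"]>.2: print(c,q,np.round(d["location"],1),round(d["confidence"],2),np.round(ray(c,d["location"],Z[q])[:2],1))
print([ (x["rect"],x["confidence"]) for x in spot_in("catch","top")[:3]])
print(state()["time_s"])
E
```

```text
top spacer_center [385.8 206.5] 0.58 [ 625.3 -155.3]
top amber_center [379.4 283.6] 0.69 [ 461.5 -136.9]
top blue_center [284.3 246.7] 0.78 [541.9  60.8]
top blue_center [213.1 254.4] 0.75 [527.4 211.1]
top blue_center [238.2 210.1] 0.61 [621.7 158.6]
top blue_center [319.1 290.2] 0.38 [449.6 -10.9]
top cap_center [247.3 280.3] 0.81 [471.8 138.3]
top green_center [318.9 293.4] 0.68 [443.  -10.4]
top post_center [314.3 202. ] 0.75 [634.   -3.3]
top platform_top [458.9 262.6] 0.81 [ 497.  -295.1]
top mirror [166.6 280.8] 0.91 [473.3 312.4]
top mirror [320.6 288.8] 0.32 [453.4 -14.2]
[]
0.95
```

View pics/scene0.png

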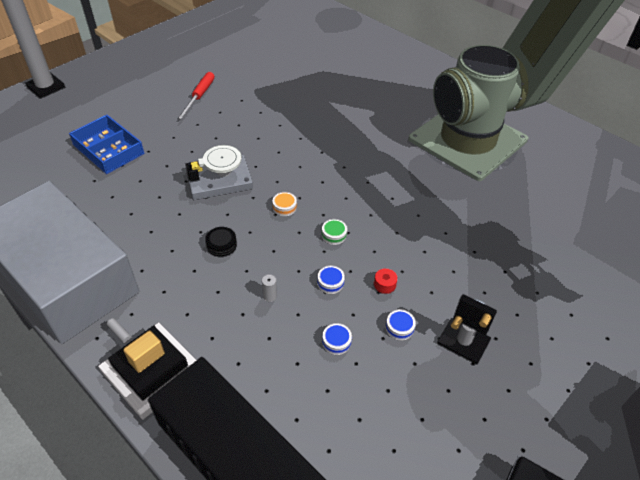

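View pics/top0.png

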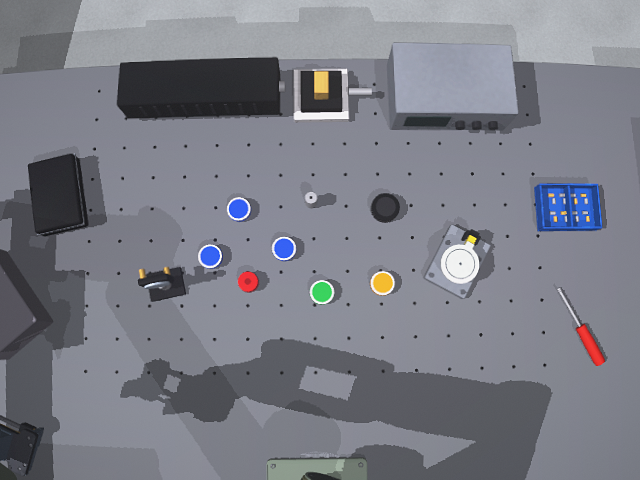

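```bash
cat >> h.py <<'E'
def plan(*targets):
    p,r=pose(); print("at",np.round(p,1),np.round(r.as_euler('xyz',degrees=True),2),state()["time_s"])
    for x,y,z,yaw in targets:
        q=R.from_euler('xyz',[180,0,yaw],degrees=True)
        print((x,y,z,yaw),rel([x,y,z]),np.round((r.inv()*q).as_rotvec()/(np.pi/2),4))
E
python3 - <<'E'
from h import *
c=calibration("wrist");M=cv2.Rodrigues(np.array(c["rvec"],float))[0];o=-M.T@np.array(c["tvec"]).ravel()
p,r=pose(); print("cam in tool",r.inv().apply(o-p),"\n",r.inv().as_matrix()@M.T, c["mtx"])
plan((400,200,300,154),(497,-293,300,154))
E
```

```text
cam in tool [  67.08509825   -1.22147192 -149.02669863] 
 [[ 3.10974149e-04 -9.71424655e-01 -2.37347937e-01]
 [ 9.99999238e-01  1.85052919e-05  1.23446371e-03]
 [-1.19479629e-03 -2.37348140e-01  9.71423920e-01]] [[382.98723525   0.         315.49486397]
 [  0.         382.98723525 238.15298005]
 [  0.           0.           1.        ]]
at [188.9 543.1 236. ] [180.    -0.   160.82] 0.95
(400, 200, 300, 154) [-0.6241 -0.5093 -0.1281] [ 0.0001 -0.      0.0757]
(497, -293, 300, 154) [-1.1314 -1.3768 -0.1282] [ 0.0001 -0.      0.0757]
```

```bash
python3 -m jog '-0.75 -0.91 -0.085 0 0 0.0757;-0.75 -0.91 -0.085 0 0 0.0757;-0.75 -0.91 -0.085 0 0 0.0757;-0.75 -0.91 -0.085 0 0 0.0757;-0.75 -0.91 -0.085 0 0 0.0757;-0.75 -0.91 -0.085 0 0 0.0757;-0.75 -0.91 -0.085 0 0 0.0757;-0.75 -0.91 -0.085 0 0 0.0757;-0.75 -0.91 -0.085 0 0 0.0757;-0.75 -0.91 -0.085 0 0 0.0757;-0.75 -0.91 -0.085 0 0 0.0757;-0.75 -0.91 -0.085 0 0 0.0757;-0.75 -0.91 -0.085 0 0 0.0757;-0.75 -0.91 -0.085 0 0 0.0757;-0.75 -0.91 -0.085 0 0 0.0757' 1
python3 -c "
from h import *
plan((497,-293,230,154))"
```

```text
time_s: 2.2
ee_pos: [395.5, -14.9, 279.2]
ee_rot: [-179.9, 0.2, 153.7]
force: [0.4, 1.3, 0.1]
gripper_width: 91.1
at [395.5 -14.9 279.2] [-179.93    0.22  153.66] 2.2
(497, -293, 230, 154) [-0.4283 -0.4082  0.1005] [-0.0008  0.0024 -0.0038]
```

```bash
python3 -m jog '-0.43 -0.41 0.1 0 0 0;-0.43 -0.41 0.1 0 0 0;-0.43 -0.41 0.1 0 0 0;-0.43 -0.41 0.1 0 0 0;-0.43 -0.41 0.1 0 0 0;-0.43 -0.41 0.1 0 0 0;-0.43 -0.41 0.1 0 0 0;-0.43 -0.41 0.1 0 0 0;-0.43 -0.41 0.1 0 0 0;-0.43 -0.41 0.1 0 0 0' 1
python3 - <<'E'
from h import *
im=save("wrist","w1")
for q in("platform_top",):
    for d in tip_of(q,"wrist")[:3]: print(q,d,ray("wrist",d["location"],62))
print(spot_in("catch","wrist")[:3])
plan((622,-154,170,154))
E
```

```text
time_s: 3.03
ee_pos: [497.1, -293.6, 229.6]
ee_rot: [-180.0, 0.1, 153.6]
force: [0.0, -0.4, -0.4]
gripper_width: 91.3
platform_top {'location': [313.8, 224.2], 'confidence': 0.71} [ 495.05437736 -294.27717794   62.        ]
[{'rect': [299.1, 282.3, 316.0, 296.1], 'confidence': 0.75}]
at [ 497.1 -292.4  230.8] [-179.95    0.22  153.74] 3.1833
(622, -154, 170, 154) [-0.101   0.359   0.1217] [-0.0005  0.0024 -0.0029]
```

View pics/w1.png

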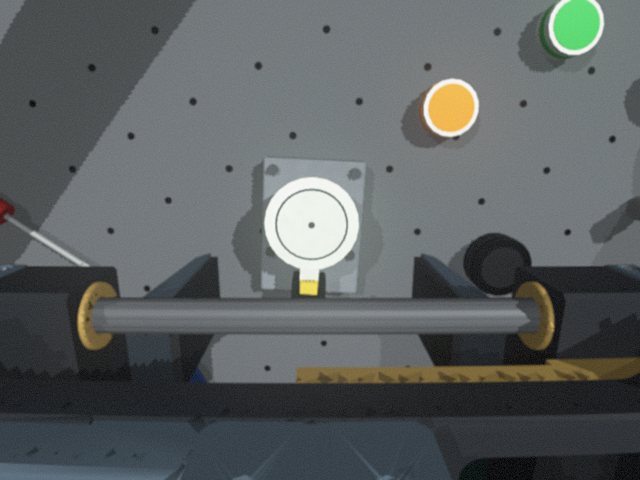

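```bash
cat >> h.py <<'E'
def blob(im,lo,hi,near,z,cam="wrist"):
    "centroid of hsv-mask component nearest to pixel; world point at height z"
    m=cv2.inRange(cv2.cvtColor(im,cv2.COLOR_RGB2HSV),np.array(lo),np.array(hi))
    m=cv2.morphologyEx(m,cv2.MORPH_OPEN,np.ones((3,3)))
    cs=[c for c in cv2.findContours(m,cv2.RETR_EXTERNAL,cv2.CHAIN_APPROX_NONE)[0] if cv2.contourArea(c)>150]
    c=min(cs,key=lambda c:-cv2.pointPolygonTest(c,(float(near[0]),float(near[1])),True))
    h=cv2.convexHull(c); e=cv2.fitEllipse(h); 
    a=np.array([ray(cam,(e[0][0]+e[1][1]/2*s,e[0][1]),z) for s in(-1,1)])
    w=ray(cam,e[0],z); print("ellipse",np.round(e[0],1),np.round(e[1],1),round(e[2]),"world",np.round(w,1),"diam~",round(np.linalg.norm(a[1]-a[0]),1)); return w
E
python3 - <<'E'
from h import *
im=cv2.imread("pics/w1.png")[:,:,::-1].copy()
blob(im,(10,120,120),(28,255,255),(450,107),22)
a=blob(im,(10,120,120),(35,255,255),(309,288),52)
# dot + ring
g=cv2.cvtColor(im,cv2.COLOR_RGB2GRAY)
m=(g<150).astype(np.uint8); n,l,s,c=cv2.connectedComponentsWithStats(m[180:270,265:358])
for i in range(1,n): 
    if s[i,4]<900: print(s[i],c[i]+[265,180])
p=ray("wrist",(311.5,225),62); print(p, np.degrees(np.arctan2(*(a-p)[[1,0]])))
E
```

```text
ellipse [451.  107.4] [44.1 47.8] 30 world [ 461.2 -140.6   22. ] diam~ 43.2
ellipse [308.3 287.3] [19.9 21.3] 168 world [ 547.5 -325.7   52. ] diam~ 19.4
[84  0  9  2 10] [352.6 180.1]
[72  2  1  1  1] [337. 182.]
[88  3  1  1  1] [353. 183.]
[46  9  1  1  1] [311. 189.]
[32 11  4  2  4] [298.5 191.5]
[38 10  1  1  1] [303. 190.]
[51 10  7  2  7] [319.         190.28571429]
[30 13  1  1  1] [295. 193.]
[59 12  6  3  6] [326.5        192.66666667]
[ 0 14  8 17 55] [267.49090909 200.67272727]
[28 14  1  1  1] [293. 194.]
[66 15  4  3  4] [332.5  196.25]
[23 16  3  2  3] [289.         196.66666667]
[12 19 10 17 20] [280.7 206.7]
[71 19  9 13 15] [340.8 205.4]
[88 18  1  1  1] [353. 198.]
[89 19  4 11 20] [355.9  203.15]
[80 33  3 10 11] [345.90909091 217.81818182]
[11 37  6 26 26] [277.07692308 229.5       ]
[44 43  5  5 22] [311.09090909 224.90909091]
[82 45  1  1  1] [347. 225.]
[81 48  1  5  5] [346. 230.]
[75 54  6 11 11] [342.90909091 239.        ]
[  0  56  34  34 420] [274.36904762 259.81428571]
[ 60  60  33  30 372] [347.91397849 260.4516129 ]
[17 64  3  3  3] [283. 245.]
[74 66  1  1  1] [339. 246.]
[70 68  3  3  3] [336. 249.]
[23 70  1  1  1] [288. 250.]
[25 72  1  1  1] [290. 252.]
[27 73  1  1  1] [292. 253.]
[66 72  2  2  2] [331.5 252.5]
[44 79  1  1  1] [309. 259.]
[ 495.01233204 -296.37016352   62.        ] -29.24342398898259
```

```bash
python3 -m jog '-0.1 0.36 0.12 0 0 0;-0.1 0.36 0.12 0 0 0;-0.1 0.36 0.12 0 0 0;-0.1 0.36 0.12 0 0 0;-0.1 0.36 0.12 0 0 0;-0.1 0.36 0.12 0 0 0;-0.1 0.36 0.12 0 0 0;-0.1 0.36 0.12 0 0 0' 1
python3 - <<'E'
from h import *
im=save("wrist","w2")
for d in tip_of("spacer_center","wrist")[:3]: print(d,ray("wrist",d["location"],12.5))
E
```

```text
time_s: 3.85
ee_pos: [621.3, -152.5, 171.7]
ee_rot: [-179.9, 0.2, 153.8]
force: [-0.6, -0.3, 0.5]
gripper_width: 91.0
{'location': [317.1, 228.2], 'confidence': 0.9} [ 621.96447243 -153.89815561   12.5       ]
```

View pics/w2.png

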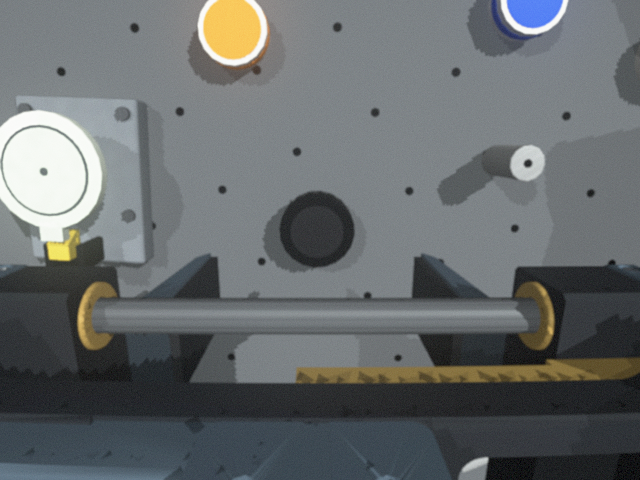

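```bash
python3 -c "
from h import *
plan((622,-154,25,154))"
```

```text
at [ 621.1 -153.8  172. ] [-179.95    0.29  153.71] 3.95
(622, -154, 25, 154) [-2.00e-04  6.00e-04  2.94e-01] [-0.0006  0.0033 -0.0033]
```

```bash
python3 -m jog '0 0 0.06 0 0.003 -0.003;0 0 0.14 0 0.003 -0.003;0 0 0.2 0 0.003 -0.003;0 0 0.25 0 0.003 -0.003;0 0 0.275 0 0.003 -0.003;0 0 0.294 0 0.003 -0.003;0 0 0.294 0 0.003 -0.003;0 0 0.294 0 0.003 -0.003' 1 && python3 -m jog '0 0 0 0 0 0;0 0 0 0 0 0;0 0 0 0 0 0;0 0 0 0 0 0;0 0 0 0 0 0;0 0 0 0 0 0;0 0 0 0 0 0;0 0 0 0 0 0;0 0 0 0 0 0;0 0 0 0 0 0' -1 20
python3 -c "
from h import *
plan((622,-154,25,154),(495,-296.4,150,154))"
```

```text
time_s: 4.62
ee_pos: [621.9, -155.0, 25.8]
ee_rot: [-180.0, 0.1, 153.9]
force: [0.6, -0.6, 0.1]
gripper_width: 91.2
time_s: 5.45
ee_pos: [622.3, -154.9, 26.4]
ee_rot: [-180.0, 0.1, 153.9]
force: [-0.1, 1.6, 5.6]
gripper_width: 59.3
at [ 622.3 -154.9   26.4] [-1.7999e+02  1.3000e-01  1.5391e+02] 5.45
(622, -154, 25, 154) [0.0013 0.0013 0.0028] [-0.0001  0.0015 -0.001 ]
(495, -296.4, 150, 154) [ 0.1036 -0.3662 -0.2474] [-0.0001  0.0015 -0.001 ]
```

```bash
python3 -m jog '0 0 -0.06 0 0 0;0 0 -0.14 0 0 0;0 -0.04 -0.21 0 0 0;0.02 -0.1 -0.247 0 0 0;0.05 -0.18 -0.247 0 0 0;0.07 -0.25 -0.247 0 0 0;0.09 -0.32 -0.247 0 0 0;0.1 -0.35 -0.247 0 0 0;0.1036 -0.366 -0.247 0 0 0;0.1036 -0.366 -0.247 0 0 0;0.1036 -0.366 -0.247 0 0 0'
python3 - <<'E'
from h import *
im=save("wrist","w3"); print(tip_of("platform_top","wrist")[:1],[ (d, ray("wrist",d["location"],62)) for d in tip_of("platform_top","wrist")[:1]])
plan((495,-296.4,88,154))
E
```

```text
time_s: 6.37
ee_pos: [495.3, -296.0, 149.3]
ee_rot: [180.0, 0.1, 153.9]
force: [0.8, -0.0, -1.9]
gripper_width: 59.6
[] []
at [ 496.  -295.3  149.5] [1.7999e+02 1.2000e-01 1.5401e+02] 6.5167
(495, -296.4, 88, 154) [ 0.0011 -0.0028  0.123 ] [0.0001 0.0013 0.0001]
```

View pics/w3.png

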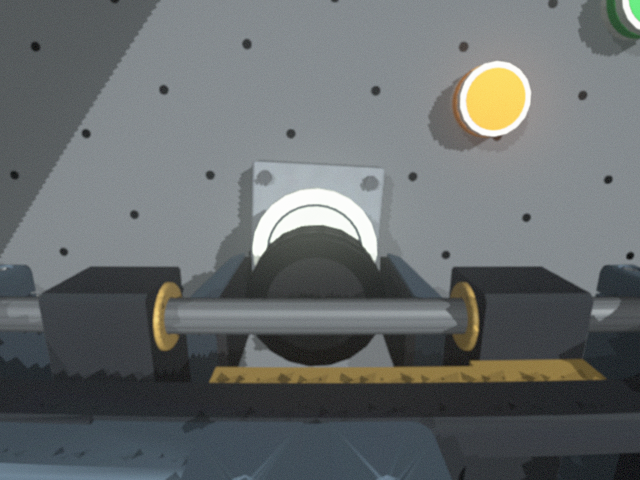

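```bash
python3 -m jog '0.001 -0.002 0.03 0 0 0;0.001 -0.002 0.06 0 0 0;0.001 -0.002 0.085 0 0 0;0.001 -0.002 0.1 0 0 0;0.001 -0.002 0.11 0 0 0;0.001 -0.002 0.117 0 0 0;0.001 -0.002 0.122 0 0 0;0.001 -0.002 0.122 0 0 0;0.001 -0.002 0.122 0 0 0' && python3 -m jog '0 0 0 0 0 0;0 0 0 0 0 0;0 0 0 0 0 0;0 0 0 0 0 0;0 0 0 0 0 0;0 0 0 0 0 0' 0.65 && python3 -m jog '0 0 -0.02 0 0 0;0 0 -0.06 0 0 0;0 0 -0.12 0 0 0;0 0 -0.2 0 0 0;0 0 -0.27 0 0 0;0 0 -0.284 0 0 0;0 0 -0.284 0 0 0;0 0 -0.284 0 0 0'
python3 - <<'E'
from h import *
im=save("wrist","w4"); a=blob(im,(10,120,120),(28,255,255),(450,107),22)
b=blob(im,(0,0,200),(180,70,255),(312,190),62)
plan((461.2,-140.6,170,154),(a[0],a[1],170,154))
E
```

```text
time_s: 7.27
ee_pos: [495.6, -296.2, 89.0]
ee_rot: [-180.0, 0.2, 154.0]
force: [-0.1, -0.9, -1.4]
gripper_width: 59.4
time_s: 7.77
ee_pos: [495.6, -296.2, 89.1]
ee_rot: [-180.0, 0.2, 154.0]
force: [0.1, 0.5, 0.5]
gripper_width: 75.3
time_s: 8.43
ee_pos: [494.9, -295.9, 231.3]
ee_rot: [-180.0, 0.2, 154.0]
force: [0.5, 0.3, 0.1]
gripper_width: 75.2
ellipse [454.3 109.3] [43.4 47.4] 31 world [ 460.2 -141.5   22. ] diam~ 42.9
ellipse [315.2 222.5] [91.  93.1] 101 world [ 491.3 -295.3   62. ] diam~ 78.7
at [ 494.4 -295.6  230.1] [1.7999e+02 6.0000e-02 1.5401e+02] 8.4833
(461.2, -140.6, 170, 154) [0.1957 0.2494 0.12  ] [0.0001 0.0007 0.0001]
(np.float64(460.15060106147683), np.float64(-141.5415813225847), 170, 154) [0.1968 0.2468 0.12  ] [0.0001 0.0007 0.0001]
```

View pics/w4.png

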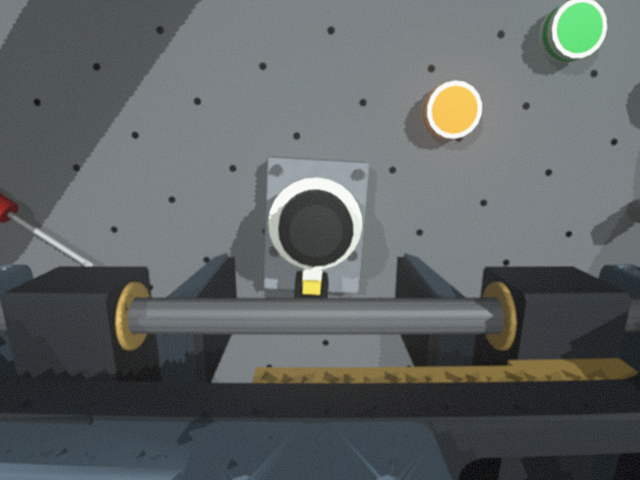

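```bash
cat >> h.py <<'E'
from scipy.optimize import least_squares
def cyl(im,lo,hi,near,d,z0,z1,cam="wrist"):
    "fit xy of an upright cylinder to the box of its mask"
    m=cv2.inRange(cv2.cvtColor(im,cv2.COLOR_RGB2HSV),np.array(lo),np.array(hi))
    m=cv2.morphologyEx(m,cv2.MORPH_OPEN,np.ones((5,5)))
    n,l,s,_=cv2.connectedComponentsWithStats(m); x,y,w,h,_=s[l[int(near[1]),int(near[0])]]
    box=np.array([x,y,x+w-1,y+h-1],float)
    c=calibration(cam); t=np.linspace(0,2*np.pi,90)
    def f(p):
        P=np.vstack([np.c_[p[0]+d/2*np.cos(t),p[1]+d/2*np.sin(t),0*t+z] for z in(z0,z1)])
        q=cv2.projectPoints(P,np.array(c["rvec"],float),np.array(c["tvec"],float),np.array(c["mtx"]),np.array(c["distortion"]))[0][:,0]
        return np.r_[q.min(0),q.max(0)]-box
    r=least_squares(f,ray(cam,near,(z0+z1)/2)[:2]); print("box",box,"xy",np.round(r.x,1),"res",np.round(r.fun,1)); return r.x
E
python3 - <<'E'
from h import *
im=cv2.imread("pics/w4.png")[:,:,::-1].copy()
cyl(im,(0,0,0),(180,255,90),(316,225),60,62,87)
m=cv2.cvtColor(im,cv2.COLOR_RGB2GRAY); print(m[225,262:370]); print(m[172:275,316])
E
python3 -m jog '0.03 0.04 0.02 0 0 0;0.09 0.11 0.06 0 0 0;0.14 0.18 0.1 0 0 0;0.18 0.23 0.12 0 0 0;0.1968 0.2468 0.12 0 0 0;0.1968 0.2468 0.12 0 0 0;0.1968 0.2468 0.12 0 0 0;0.1968 0.2468 0.12 0 0 0' 0.65
python3 - <<'E'
from h import *
im=save("wrist","w5"); a=blob(im,(10,120,120),(28,255,255),(316,225),22)
plan((a[0],a[1],25,154))
E
```

```text
box [279. 191. 351. 265.] xy [ 492.7 -296.2] res [-2.4 -2.2  2.4  2.4]
[ 93  96  89  99 109 119 151 178 193 189 188 190 186 188 188 175 134  81
  53  49  47  58  53  48  45  52  56  50  66  63  66  66  66  65  71  59
  66  65  67  69  67  73  66  64  62  67  64  64  68  68  70  66  64  68
  66  71  67  65  65  67  65  69  69  62  69  65  67  67  69  67  67  69
  74  65  71  65  73  71  70  66  57  58  59  52  53  62  56  60  57  56
  93 166 227 236 236 234 234 233 236 230 178 139 123 114 121 117 120 119]
[158 159 159 159 167 210 241 249 250 249 249 249 248 249 250 250 240 166
  98  72  68  66  64  62  62  64  65  55  62  61  61  59  62  67  71  69
  74  73  73  70  73  70  67  71  60  71  66  73  70  66  68  67  71  66
  66  69  65  69  68  68  65  67  64  66  66  61  64  64  64  61  64  63
  63  66  69  59  67  62  65  59  60  68  61  66  56  56  54  47  51  46
  48  45  49  87 163 231 245 245 243 244 244 244 244]
time_s: 9.15
ee_pos: [460.4, -142.1, 169.5]
ee_rot: [-180.0, 0.0, 154.0]
force: [-0.6, -0.3, 1.0]
gripper_width: 75.6
ellipse [317.3 232.1] [49.8 51. ] 89 world [ 461.6 -142.4   22. ] diam~ 40.5
at [ 460.6 -142.5  169.7] [-1.7999e+02  7.0000e-02  1.5397e+02] 9.2
(np.float64(461.5596723268498), np.float64(-142.38760793080633), 25, 154) [-0.0013  0.001   0.2895] [-0.0001  0.0008 -0.0003]
```

```bash
python3 -m jog '-0.001 0.001 0.06 0 0 0;-0.001 0.001 0.14 0 0 0;-0.001 0.001 0.2 0 0 0;-0.001 0.001 0.25 0 0 0;-0.001 0.001 0.275 0 0 0;-0.001 0.001 0.2895 0 0 0;-0.001 0.001 0.2895 0 0 0;-0.001 0.001 0.2895 0 0 0' 0.65 && python3 -m jog '0 0 0 0 0 0;0 0 0 0 0 0;0 0 0 0 0 0;0 0 0 0 0 0;0 0 0 0 0 0;0 0 0 0 0 0;0 0 0 0 0 0;0 0 0 0 0 0' -1 15
python3 -c "
from h import *
plan((495,-296,165,154))"
```

```text
time_s: 9.87
ee_pos: [462.1, -143.2, 25.3]
ee_rot: [-180.0, 0.1, 153.9]
force: [0.5, -0.3, -0.1]
gripper_width: 75.4
time_s: 10.53
ee_pos: [462.5, -143.3, 25.9]
ee_rot: [180.0, 0.2, 153.9]
force: [-0.9, 0.6, 6.3]
gripper_width: 49.3
at [ 462.5 -143.3   25.9] [180.     0.18 153.92] 10.5333
(495, -296, 165, 154) [-0.1935 -0.2457 -0.2776] [ 0.      0.002  -0.0009]
```

```bash
python3 -m jog '0 0 -0.06 0 0.001 0;0 0 -0.14 0 0.001 0;0 0 -0.22 0 0.001 0;-0.03 -0.04 -0.2776 0 0.001 0;-0.08 -0.11 -0.2776 0 0.001 0;-0.13 -0.17 -0.2776 0 0.001 0;-0.17 -0.22 -0.2776 0 0.001 0;-0.1935 -0.2457 -0.2776 0 0.001 0;-0.1935 -0.2457 -0.2776 0 0.001 0;-0.1935 -0.2457 -0.2776 0 0.001 0'
python3 -c "
from h import *
plan((495,-296,116,154))"
```

```text
time_s: 11.37
ee_pos: [494.5, -296.2, 164.1]
ee_rot: [180.0, -0.0, 153.8]
force: [-1.2, -0.7, -0.5]
gripper_width: 49.4
at [ 494.5 -296.2  164.1] [ 1.7996e+02 -3.0000e-02  1.5383e+02] 11.3667
(495, -296, 116, 154) [-0.0008  0.0007  0.0962] [ 0.0004 -0.0003 -0.0019]
```

```bash
python3 -m jog '-0.001 0.0005 0.03 0 0 0;-0.001 0.0005 0.06 0 0 0;-0.001 0.0005 0.08 0 0 0;-0.001 0.0005 0.09 0 0 0;-0.001 0.0005 0.096 0 0 0;-0.001 0.0005 0.096 0 0 0' && python3 -m jog '0 0 0.001 0 0 0;0 0 0.002 0 0 0;0 0 0.003 0 0 0;0 0 0.004 0 0 0;0 0 0.005 0 0 0;0 0 0.005 0 0 0' && python3 -m jog '0 0 0.001 0 0 0;0 0 0.002 0 0 0;0 0 0.003 0 0 0;0 0 0.003 0 0 0'
```

```text
time_s: 11.87
ee_pos: [494.8, -295.4, 115.8]
ee_rot: [180.0, -0.1, 153.9]
force: [0.1, -0.7, -0.0]
gripper_width: 49.3
time_s: 12.37
ee_pos: [494.8, -295.5, 113.3]
ee_rot: [180.0, -0.1, 153.9]
force: [0.2, -0.2, -1.4]
gripper_width: 49.5
time_s: 12.7
ee_pos: [494.8, -295.6, 112.0]
ee_rot: [180.0, -0.1, 153.9]
force: [-1.6, 0.4, 2.2]
gripper_width: 49.6
```

```bash
python3 -m jog '0 0 0.001 0 0 0;0 0 0.0015 0 0 0;0 0 0.0015 0 0 0' && python3 -m jog '0 0 0 0 0 0;0 0 0 0 0 0;0 0 0 0 0 0;0 0 0 0 0 0;0 0 0 0 0 0;0 0 0 0 0 0' 0.5 && python3 -m jog '0 0 -0.02 0 0 0;0 0 -0.06 0 0 0;0 0 -0.12 0 0 0;0 0 -0.2 0 0 0;0 0 -0.26 0 0 0;0 0 -0.28 0 0 0;0 0 -0.28 0 0 0;0 0 -0.28 0 0 0'
python3 - <<'E'
from h import *
im=save("wrist","w6"); b=blob(im,(10,120,120),(28,255,255),(314,220),108)
cv2.imwrite("pics/w6c.png",cv2.resize(im[140:320,200:440,::-1],None,fx=2.5,fy=2.5))
plan((560,20,250,154),(622,157,170,154))
E
```

```text
time_s: 12.95
ee_pos: [494.9, -295.5, 111.3]
ee_rot: [180.0, -0.1, 153.9]
force: [-0.8, 0.7, 2.4]
gripper_width: 49.8
time_s: 13.45
ee_pos: [494.9, -295.6, 111.2]
ee_rot: [180.0, -0.1, 153.9]
force: [0.7, -1.4, 0.4]
gripper_width: 68.2
time_s: 14.12
ee_pos: [494.7, -295.5, 251.2]
ee_rot: [180.0, -0.1, 153.9]
force: [-0.1, -0.4, -0.5]
gripper_width: 68.5
ellipse [315.5 231.1] [50.6 51.9] 90 world [ 491.9 -295.   108. ] diam~ 40.4
at [ 494.2 -295.2  249.9] [179.94  -0.22 153.86] 14.1667
(560, 20, 250, 154) [0.1596 0.624  0.001 ] [ 0.0007 -0.0024 -0.0016]
(622, 157, 170, 154) [0.1683 0.9244 0.1613] [ 0.0007 -0.0024 -0.0016]
```

View pics/w6c.png

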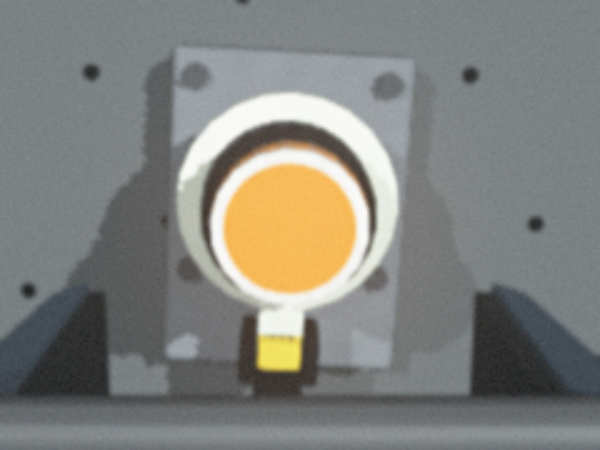

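```bash
cat >> h.py <<'E'
def disc(d,z,l=None,r=None,t=None,b=None,g=(494,-296),cam="wrist"):
    "xy of a horizontal disc from the pixel extents given"
    c=calibration(cam); a=np.linspace(0,2*np.pi,180); box=[l,t,r,b]; k=[i for i in range(4) if box[i] is not None]
    def f(p):
        q=cv2.projectPoints(np.c_[p[0]+d/2*np.cos(a),p[1]+d/2*np.sin(a),0*a+z],np.array(c["rvec"],float),np.array(c["tvec"],float),np.array(c["mtx"]),np.array(c["distortion"]))[0][:,0]
        return (np.r_[q.min(0),q.max(0)]-[v or 0 for v in box])[k]
    s=least_squares(f,g); return np.round(s.x,1),np.round(s.fun,1)
E
python3 - <<'E'
from h import *
im=cv2.imread("pics/w6.png")[:,:,::-1].copy(); g=cv2.cvtColor(im,cv2.COLOR_RGB2GRAY)
print(g[170:186,315],g[192:204,315]); print(g[222,262:292],g[222,340:368])
print(disc(80,61.5,l=270.8,r=360,t=177.2)); print(blob(im,(10,120,120),(28,255,255),(314,220),108))
print(ray("wrist",(315.5,231.1),107))
E
```

```text
[158 159 158 162 159 158 175 222 244 250 248 248 247 248 248 249] [ 66  72  72  83 118 144 167 205 236 246 247 247]
[ 93  97  94  97  95  98 106 115 139 170 190 189 186 184 188 187 184 173
 119  74  62  62  98 180 239 249 247 245 232 209] [220 240 247 248 250 247 204 118  64  84 154 221 234 234 231 233 234 236
 229 184 142 131 122 122 124 122 123 122]
(array([ 493.8, -295.9]), array([ 0.1, -0. , -0.1]))
ellipse [315.5 231.1] [50.6 51.9] 90 world [ 491.9 -295.   108. ] diam~ 40.4
[ 491.92604301 -295.03391292  108.        ]
[ 492.15970039 -295.11682704  107.        ]
```

```bash
python3 -m jog '0.01 0.05 0 0 0 0;0.02 0.12 0 0 0 0;0.04 0.2 0 0 0 0;0.05 0.28 0 0 0 0;0.065 0.36 0 0 0 0;0.08 0.44 0.02 0 0 0;0.095 0.52 0.05 0 0 0;0.11 0.6 0.08 0 0 0;0.12 0.68 0.11 0 0 0;0.14 0.76 0.14 0 0 0;0.15 0.84 0.16 0 0 0;0.165 0.9 0.16 0 0 0;0.168 0.924 0.161 0 0 0;0.168 0.924 0.161 0 0 0;0.168 0.924 0.161 0 0 0;0.168 0.924 0.161 0 0 0' 0.6
python3 - <<'E'
from h import *
im=save("wrist","w7"); a=blob(im,(105,100,60),(130,255,255),(316,230),22)
plan((a[0],a[1],25,154))
E
```

```text
time_s: 15.5
ee_pos: [621.3, 155.3, 169.2]
ee_rot: [-179.9, -0.3, 153.8]
force: [-0.4, 0.3, -0.5]
gripper_width: 72.8
ellipse [319.3 231.7] [50.1 51.4] 92 world [622.  157.1  22. ] diam~ 40.8
at [621.5 155.1 169.7] [-179.98   -0.26  153.77] 15.55
(np.float64(621.9868089669588), np.float64(157.10138627324838), 25, 154) [-0.0004  0.0041  0.2894] [-0.0002 -0.0029 -0.0025]
```

View pics/w7.png

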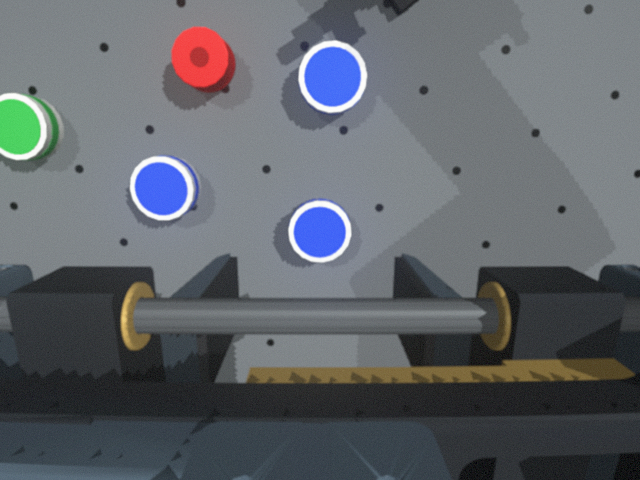

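The wrist view shows the far blue cell centred at (319,232), between the jaws. The two look-alikes are at (163,188) and (333,77), and the cap at (202,58). I'm grasping the far one.

```bash
python3 -m jog '0 0.004 0.06 0 -0.003 -0.002;0 0.004 0.14 0 -0.003 -0.002;0 0.004 0.2 0 -0.003 -0.002;0 0.004 0.25 0 -0.003 -0.002;0 0.004 0.275 0 -0.003 -0.002;0 0.004 0.2894 0 -0.003 -0.002;0 0.004 0.2894 0 -0.003 -0.002;0 0.004 0.2894 0 -0.003 -0.002' && python3 -m jog '0 0 0 0 0 0;0 0 0 0 0 0;0 0 0 0 0 0;0 0 0 0 0 0;0 0 0 0 0 0;0 0 0 0 0 0;0 0 0 0 0 0;0 0 0 0 0 0' -1 15
python3 - <<'E'
from h import *
p,r=pose(); print("off tool",r.inv().apply(np.array([622,157.1,p[2]])-p))
plan((494.5,-296.2,250,154))
E
```

```text
time_s: 16.22
ee_pos: [622.3, 156.3, 25.9]
ee_rot: [180.0, 0.1, 153.9]
force: [0.8, 0.3, 0.6]
gripper_width: 72.9
time_s: 16.88
ee_pos: [622.8, 156.4, 26.7]
ee_rot: [179.9, 0.1, 153.9]
force: [-1.4, -0.2, 5.8]
gripper_width: 49.7
off tool [ 0.97388573  0.252546   -0.00178312]
at [622.8 156.4  26.7] [1.7993e+02 1.2000e-01 1.5389e+02] 16.8833
(494.5, -296.2, 250, 154) [-0.169  -0.9253 -0.4473] [ 0.0007  0.0014 -0.0012]
```

```bash
python3 -m jog '0 0 -0.06 0 0 0;0 0 -0.14 0 0 0;0 -0.03 -0.22 0 0.001 0;-0.01 -0.08 -0.29 0 0.001 0;-0.03 -0.16 -0.327 0 0.001 0;-0.045 -0.24 -0.327 0 0.001 0;-0.06 -0.32 -0.327 0 0.001 0;-0.075 -0.4 -0.327 0 0.001 0;-0.09 -0.48 -0.327 0 0.001 0;-0.105 -0.56 -0.327 0 0.001 0;-0.12 -0.64 -0.327 0 0.001 0;-0.13 -0.72 -0.327 0 0.001 0;-0.145 -0.8 -0.327 0 0.001 0;-0.16 -0.86 -0.327 0 0.001 0;-0.167 -0.9 -0.327 0 0.001 0;-0.1705 -0.92 -0.327 0 0.001 0;-0.1705 -0.9255 -0.327 0 0.001 0;-0.1705 -0.9255 -0.327 0 0.001 0;-0.1705 -0.9255 -0.327 0 0.001 0'
python3 -c "
from h import *
plan((495.1,-296.6,138,154))"
```

```text
time_s: 18.47
ee_pos: [495.5, -295.4, 189.6]
ee_rot: [179.9, -0.0, 153.9]
force: [0.2, -0.7, 0.0]
gripper_width: 49.5
at [ 495.5 -295.4  189.6] [ 1.7989e+02 -1.0000e-02  1.5394e+02] 18.4667
(495.1, -296.6, 138, 154) [-0.0004 -0.0027  0.1033] [ 0.0012 -0.0001 -0.0007]
```

```bash
python3 -m jog '0 -0.0015 0.03 0.001 0 0;0 -0.0015 0.06 0.001 0 0;0 -0.0015 0.085 0.001 0 0;0 -0.0015 0.098 0.001 0 0;0 -0.0015 0.103 0.001 0 0;0 -0.0015 0.103 0.001 0 0' && python3 -m jog '0 0 0.001 0 0 0;0 0 0.002 0 0 0;0 0 0.003 0 0 0;0 0 0.004 0 0 0;0 0 0.005 0 0 0;0 0 0.005 0 0 0' && python3 -m jog '0 0 0.001 0 0 0;0 0 0.002 0 0 0;0 0 0.002 0 0 0;0 0 0.002 0 0 0'
```

```text
time_s: 18.97
ee_pos: [495.4, -295.0, 137.8]
ee_rot: [180.0, -0.1, 154.0]
force: [0.1, -0.4, -0.7]
gripper_width: 49.5
time_s: 19.47
ee_pos: [495.5, -295.1, 135.6]
ee_rot: [180.0, -0.0, 154.0]
force: [0.3, 0.3, 0.6]
gripper_width: 49.5
time_s: 19.8
ee_pos: [495.6, -295.2, 134.7]
ee_rot: [180.0, -0.0, 154.0]
force: [-0.7, 0.4, 2.0]
gripper_width: 49.6
```

```bash
python3 -m jog '0 0 -0.006 0 0 0;0 -0.0015 -0.006 0 0 0;0 -0.0028 -0.006 0 0 0;0 -0.0028 -0.003 0 0 0;0 -0.0028 -0.001 0 0 0;0 -0.0028 0 0 0 0;0 -0.0028 0.001 0 0 0;0 -0.0028 0.001 0 0 0;0 -0.0028 0.001 0 0 0' && python3 -m jog '0 0 0 0 0 0;0 0 0 0 0 0;0 0 0 0 0 0;0 0 0 0 0 0;0 0 0 0 0 0;0 0 0 0 0 0' 0.5 && python3 -m jog '0 0 -0.02 0 0 0;0 0 -0.06 0 0 0;0 0 -0.12 0 0 0;0 0 -0.2 0 0 0;0 0 -0.26 0 0 0;0 0 -0.28 0 0 0;0 0 -0.28 0 0 0;0 0 -0.28 0 0 0'
python3 - <<'E'
from h import *
im=save("wrist","w8"); b=blob(im,(105,100,60),(130,255,255),(314,220),129)
g=cv2.cvtColor(im,cv2.COLOR_RGB2GRAY)
cv2.imwrite("pics/w8c.png",cv2.resize(im[140:320,200:440,::-1],None,fx=2.5,fy=2.5))
plan((470,139,200,154))
E
```

```text
time_s: 20.55
ee_pos: [495.0, -296.5, 134.3]
ee_rot: [180.0, -0.0, 154.0]
force: [0.1, -1.1, 1.2]
gripper_width: 49.4
time_s: 21.05
ee_pos: [495.0, -296.5, 134.2]
ee_rot: [180.0, -0.0, 154.0]
force: [0.2, -0.3, 0.1]
gripper_width: 68.5
time_s: 21.72
ee_pos: [494.7, -296.4, 274.1]
ee_rot: [180.0, -0.0, 154.0]
force: [-0.4, 0.8, -0.8]
gripper_width: 68.7
ellipse [315.3 231.2] [50.8 52.3] 88 world [ 492.5 -296.3  129. ] diam~ 41.0
at [ 494.2 -296.1  272.8] [ 1.7995e+02 -1.7000e-01  1.5400e+02] 21.7667
(470, 139, 200, 154) [0.4246 0.7607 0.1476] [ 0.0006 -0.0019  0.    ]
```

View pics/w8c.png

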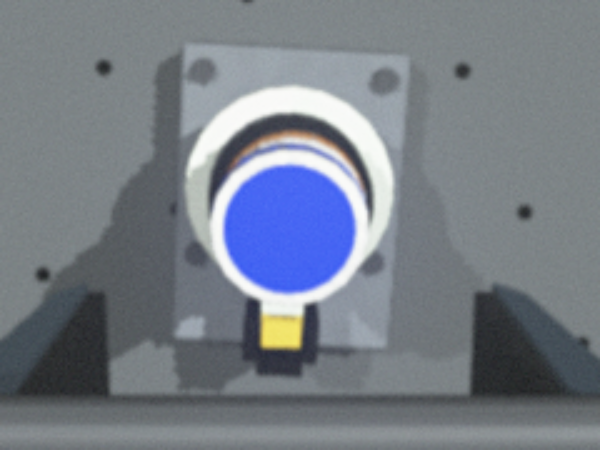

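```bash
python3 -m jog '0.02 0.05 0 0 0 0;0.06 0.12 0 0 0 0;0.1 0.19 0 0 0 0;0.14 0.26 0 0 0 0;0.18 0.33 0.03 0 0 0;0.22 0.4 0.06 0 0 0;0.26 0.47 0.09 0 0 0;0.3 0.54 0.12 0 0 0;0.34 0.61 0.148 0 0 0;0.38 0.68 0.18 0 0 0;0.41 0.73 0.2 0 0 0;0.4246 0.755 0.208 0 0 0;0.4246 0.7607 0.208 0 0 0;0.4246 0.7607 0.208 0 0 0;0.4246 0.7607 0.208 0 0 0' 0.35
python3 - <<'E'
from h import *
im=save("wrist","w9"); cv2.imwrite("pics/w9.png",im[:,:,::-1].copy()); hsv=cv2.cvtColor(im,cv2.COLOR_RGB2HSV)
a=cyl(im,(172,100,60),(180,255,255),(316,232),42,0,26) if 0 else None
m=((hsv[...,0]<8)|(hsv[...,0]>172))&(hsv[...,1]>100)
ys,xs=np.nonzero(m); print(xs.min(),xs.max(),ys.min(),ys.max(),m.sum())
m[:,:200]=0;m[:,430:]=0;m[340:]=0
im2=np.zeros_like(im); im2[m]=(200,200,200)
ys,xs=np.nonzero(m); print(xs.min(),xs.max(),ys.min(),ys.max())
a=cyl(im2,(0,0,100),(180,255,255),(xs.mean(),ys.min()+20),42,0,26)
b=[d for d in tip_of("cap_center","wrist")[:2]]; print(b,[ray("wrist",d["location"],13) for d in b])
plan((a[0],a[1],27,154))
E
```

```text
time_s: 23.02
ee_pos: [469.6, 138.3, 169.1]
ee_rot: [-180.0, -0.2, 154.0]
force: [1.0, -0.8, 0.1]
gripper_width: 61.7
288 340 202 257 2356
288 340 202 257
box [288. 202. 340. 257.] xy [468.3 136.4] res [-0.8 -1.   0.8  1. ]
[{'location': [311.2, 229.9], 'confidence': 0.57}] [array([468.38884686, 133.77682735,  13.        ])]
at [470.  137.9 169.8] [ 1.7998e+02 -1.7000e-01  1.5391e+02] 23.1167
(np.float64(468.2788852755247), np.float64(136.37538901157313), 27, 154) [ 0.001  -0.0043  0.2855] [ 0.0003 -0.0019 -0.001 ]
```

View pics/w9.png

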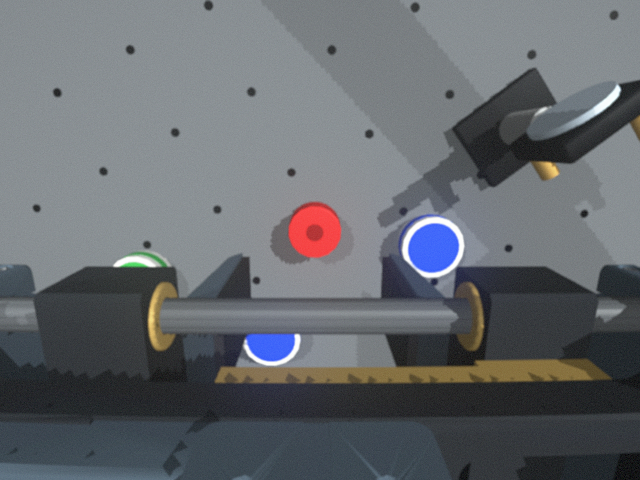

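```bash
python3 -m jog '0.001 -0.004 0.06 0 -0.001 0;0.001 -0.004 0.14 0 -0.001 0;0.001 -0.004 0.2 0 -0.001 0;0.001 -0.004 0.25 0 -0.001 0;0.001 -0.004 0.275 0 -0.001 0;0.001 -0.004 0.287 0 -0.001 0;0.001 -0.004 0.287 0 -0.001 0;0.001 -0.004 0.287 0 -0.001 0' && python3 -m jog '0 0 0 0 0 0;0 0 0 0 0 0;0 0 0 0 0 0;0 0 0 0 0 0;0 0 0 0 0 0;0 0 0 0 0 0;0 0 0 0 0 0;0 0 0 0 0 0' -1 20
python3 - <<'E'
from h import *
p,r=pose(); print("off tool",r.inv().apply(np.array([468.3,136.4,p[2]])-p))
plan((495,-296.6,215,154))
E
```

```text
time_s: 23.78
ee_pos: [469.1, 136.0, 26.9]
ee_rot: [179.9, -0.0, 153.8]
force: [0.4, 0.1, -0.2]
gripper_width: 61.6
time_s: 24.45
ee_pos: [469.8, 136.2, 27.8]
ee_rot: [179.9, 0.1, 153.9]
force: [-0.5, -1.3, 5.6]
gripper_width: 41.4
off tool [ 1.42856203 -0.44137486 -0.00255017]
at [469.8 136.2  27.8] [1.7987e+02 6.0000e-02 1.5386e+02] 24.45
(495, -296.6, 215, 154) [-0.4271 -0.7539 -0.3756] [ 0.0014  0.0007 -0.0016]
```

```bash
python3 -m jog '0 0 -0.06 0 0 0;0 0 -0.14 0 0 0;-0.02 -0.03 -0.22 0 0 0;-0.05 -0.08 -0.29 0.001 0 0;-0.09 -0.15 -0.35 0.001 0 0;-0.13 -0.22 -0.3756 0.001 0 0;-0.17 -0.29 -0.3756 0.001 0 0;-0.21 -0.36 -0.3756 0.001 0 0;-0.25 -0.43 -0.3756 0.001 0 0;-0.29 -0.5 -0.3756 0.001 0 0;-0.33 -0.57 -0.3756 0.001 0 0;-0.37 -0.64 -0.3756 0.001 0 0;-0.4 -0.7 -0.3756 0.001 0 0;-0.42 -0.74 -0.3756 0.001 0 0;-0.428 -0.754 -0.3756 0.001 0 0;-0.428 -0.754 -0.3756 0.001 0 0;-0.428 -0.754 -0.3756 0.001 0 0;-0.428 -0.754 -0.3756 0.001 0 0'
python3 -c "
from h import *
plan((495.3,-296.7,161,154))"
```

```text
time_s: 25.95
ee_pos: [495.3, -295.2, 214.9]
ee_rot: [179.9, 0.0, 153.9]
force: [0.0, -0.3, -0.5]
gripper_width: 41.2
at [ 495.3 -295.2  214.9] [179.91   0.   153.93] 25.95
(495.3, -296.7, 161, 154) [-0.0014 -0.0028  0.1077] [ 0.0009  0.     -0.0008]
```

```bash
python3 -m jog '-0.001 -0.0028 0.03 0.001 0 0;-0.001 -0.0028 0.06 0.001 0 0;-0.001 -0.0028 0.085 0.001 0 0;-0.001 -0.0028 0.1 0.001 0 0;-0.001 -0.0028 0.109 0.001 0 0;-0.001 -0.0028 0.109 0.001 0 0' && python3 -m jog '0 0 0.001 0 0 0;0 0 0.002 0 0 0;0 0 0.003 0 0 0;0 0 0.004 0 0 0;0 0 0.005 0 0 0;0 0 0.005 0 0 0' && python3 -m jog '0 0 0.001 0 0 0;0 0 0.002 0 0 0;0 0 0.002 0 0 0;0 0 0.002 0 0 0'
```

```text
time_s: 26.45
ee_pos: [494.9, -295.4, 159.7]
ee_rot: [180.0, -0.1, 154.0]
force: [-0.5, -0.3, -1.0]
gripper_width: 41.7
time_s: 26.95
ee_pos: [495.2, -295.5, 157.6]
ee_rot: [180.0, -0.0, 154.0]
force: [0.2, 0.4, -0.0]
gripper_width: 41.5
time_s: 27.28
ee_pos: [495.3, -295.6, 156.6]
ee_rot: [180.0, -0.0, 154.0]
force: [-0.5, 0.2, 0.5]
gripper_width: 41.4
```

```bash
python3 -m jog '0 0 -0.004 0 0 0;0 -0.002 -0.004 0 0 0;0 -0.002 -0.002 0 0 0;0 -0.002 0 0 0 0;0 -0.002 0.001 0 0 0;0 -0.002 0.002 0 0 0;0 -0.002 0.003 0 0 0;0 -0.002 0.003 0 0 0' && python3 -m jog '0 0 0.001 0 0 0;0 0 0.001 0 0 0' && python3 -m jog '0 0 0 0 0 0;0 0 0 0 0 0;0 0 0 0 0 0;0 0 0 0 0 0;0 0 0 0 0 0;0 0 0 0 0 0' 0.35 && python3 -m jog '0 0 -0.02 0 0 0;0 0 -0.06 0 0 0;0 0 -0.12 0 0 0;0 0 -0.2 0 0 0;0 0 -0.26 0 0 0;0 0 -0.28 0 0 0;0 0 -0.28 0 0 0;0 0 -0.28 0 0 0' -
python3 - <<'E'
from h import *
im=save("wrist","w10"); hsv=cv2.cvtColor(im,cv2.COLOR_RGB2HSV)
cv2.imwrite("pics/w10c.png",cv2.resize(im[140:320,200:440,::-1],None,fx=2.5,fy=2.5))
plan((494,-296,190,154))
E
```

```text
time_s: 27.95
ee_pos: [494.9, -296.6, 155.5]
ee_rot: [180.0, 0.0, 154.0]
force: [-1.1, -0.7, 3.2]
gripper_width: 41.6
time_s: 28.12
ee_pos: [494.9, -296.7, 155.3]
ee_rot: [180.0, 0.0, 154.0]
force: [-1.4, 0.2, 3.4]
gripper_width: 41.5
time_s: 28.62
ee_pos: [494.8, -296.6, 155.1]
ee_rot: [180.0, -0.0, 154.0]
force: [0.3, 0.5, -0.8]
gripper_width: 61.9
time_s: 29.28
ee_pos: [494.6, -296.4, 294.9]
ee_rot: [180.0, -0.0, 154.0]
force: [0.6, -0.3, -0.4]
gripper_width: 61.7
at [ 494.1 -296.2  293.7] [ 1.7998e+02 -1.6000e-01  1.5399e+02] 29.3333
(494, -296, 190, 154) [-2.000e-04  1.000e-04  2.073e-01] [ 0.0003 -0.0018 -0.0001]
```

View pics/w10c.png

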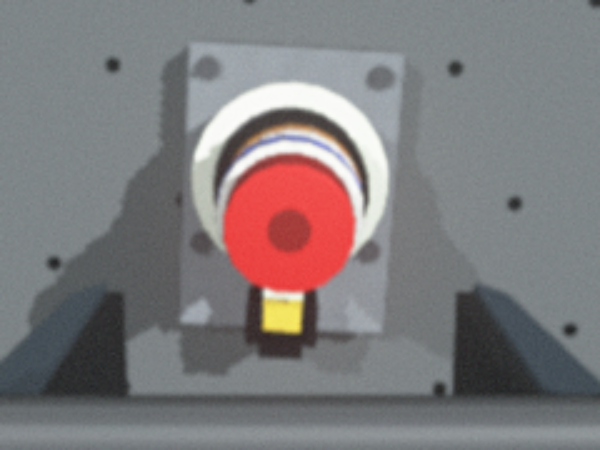

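```bash
python3 -m jog '0 0 0.03 0 -0.002 0;0 0 0.08 0 -0.002 0;0 0 0.13 0 -0.002 0;0 0 0.17 0 -0.002 0;0 0 0.2 0 -0.002 0;0 0 0.2073 0 -0.002 0;0 0 0.2073 0 -0.002 0;0 0 0.2073 0 -0.002 0' -1 && python3 -m jog '0 0 0.005 0 0 0;0 0 0.01 0 0 0;0 0 0.015 0 0 0;0 0 0.02 0 0 0;0 0 0.023 0 0 0;0 0 0.026 0 0 0;0 0 0.029 0 0 0;0 0 0.032 0 0 0;0 0 0.032 0 0 0'
```

```text
time_s: 30.0
ee_pos: [493.8, -295.9, 189.5]
ee_rot: [180.0, -0.1, 154.0]
force: [-0.2, -0.0, -0.7]
gripper_width: 11.0
time_s: 30.75
ee_pos: [493.8, -296.0, 174.1]
ee_rot: [180.0, -0.0, 154.0]
force: [-1.0, 1.4, 4.4]
gripper_width: 0.6
```

```bash
python3 -m jog '0 0 0.003 0 0 0;0 0 0.006 0 0 0;0 0 0.009 0 0 0;0 0 0.012 0 0 0;0 0 0.015 0 0 0;0 0 0.018 0 0 0;0 0 0.021 0 0 0;0 0 0.024 0 0 0;0 0 0.024 0 0 0' && python3 -m jog '0 0 0.003 0 0 0;0 0 0.006 0 0 0;0 0 0.009 0 0 0;0 0 0.012 0 0 0;0 0 0.012 0 0 0;0 0 0.012 0 0 0'
```

```text
time_s: 31.5
ee_pos: [493.9, -296.0, 163.1]
ee_rot: [180.0, 0.0, 154.0]
force: [-1.6, 0.8, 7.8]
gripper_width: 0.3
time_s: 32.0
ee_pos: [494.0, -296.1, 158.6]
ee_rot: [180.0, 0.1, 154.0]
force: [-2.3, 1.7, 9.6]
gripper_width: 0.7
```

```bash
python3 -m jog '0 0 0.003 0 0 0;0 0 0.006 0 0 0;0 0 0.009 0 0 0;0 0 0.01 0 0 0;0 0 0.01 0 0 0;0 0 0.01 0 0 0;0 0 0.01 0 0 0;0 0 0.01 0 0 0'
```

```text
time_s: 32.67
ee_pos: [494.0, -296.1, 155.5]
ee_rot: [180.0, 0.2, 154.0]
force: [-3.3, 1.7, 11.7]
gripper_width: 0.7
```

```bash
python3 -m jog '0 0 0.003 0 0 0;0 0 0.004 0 0 0;0 0 0.004 0 0 0;0 0 0.004 0 0 0;0 0 0.004 0 0 0;0 0 0.004 0 0 0;0 0 0.004 0 0 0;0 0 0.004 0 0 0'
python3 -c "
from h import *
im=save('wrist','w11'); print(spot_in('catch','wrist')[:2])"
```

```text
time_s: 33.33
ee_pos: [494.0, -296.1, 155.3]
ee_rot: [-180.0, 0.2, 154.0]
force: [-3.1, 0.8, 11.0]
gripper_width: 0.2
[]
```

```bash
python3 -m jog '0 0 0.004 0 0 0;0 0 0.006 0 0 0;0 0 0.007 0 0 0;0 0 0.007 0 0 0;0 0 0.007 0 0 0;0 0 0.007 0 0 0;0 0 0.007 0 0 0;0 0 0.007 0 0 0'
```

```text
time_s: 34.1
ee_pos: [493.9, -296.0, 153.8]
ee_rot: [-180.0, 0.3, 154.0]
force: [-3.1, 2.6, 13.2]
gripper_width: 0.4
```

```bash
python3 -m jog '0 0 -0.002 0 0 0;0 0 -0.004 0 0 0;0 0 -0.006 0 0 0;0 0 -0.008 0 0 0;0 0 -0.01 0 0 0;0 0 -0.012 0 0 0;0 0 -0.012 0 0 0;0 0 -0.012 0 0 0' && python3 -m jog '0 0 -0.002 0 0 0;0 0 -0.004 0 0 0;0 0 -0.006 0 0 0;0 0 -0.006 0 0 0'
```

```text
time_s: 34.77
ee_pos: [494.0, -296.1, 159.7]
ee_rot: [-180.0, 0.3, 154.0]
force: [-0.5, -0.3, 2.8]
gripper_width: 0.5
time_s: 35.1
ee_pos: [494.0, -296.1, 162.7]
ee_rot: [-180.0, 0.3, 154.0]
force: [0.5, 0.2, -0.1]
gripper_width: -0.0
```

```bash
python3 -m jog '0 0 -0.02 0 0 0;0 0 -0.06 0 0 0;0 0 -0.12 0 0 0;0 0 -0.2 0 0 0;0 0 -0.26 0 0 0;0 0 -0.264 0 0 0;0 0 -0.264 0 0 0;0 0 -0.264 0 0 0'
python3 - <<'E'
from h import *
im=save("wrist","w12"); sc=save("scene","s12")
a=cv2.resize(im[140:320,200:440,::-1],(400,300)); b=cv2.resize(sc[100:220,130:290,::-1],(400,300))
cv2.imwrite("pics/end.png",np.hstack([a,b])); plan()
E
```

```text
time_s: 35.77
ee_pos: [493.1, -295.6, 294.5]
ee_rot: [-180.0, 0.3, 154.0]
force: [-0.7, -0.2, -0.1]
gripper_width: 0.1
at [ 492.7 -295.4  293.1] [1.7999e+02 1.0000e-01 1.5400e+02] 35.8667
```

View pics/end.png

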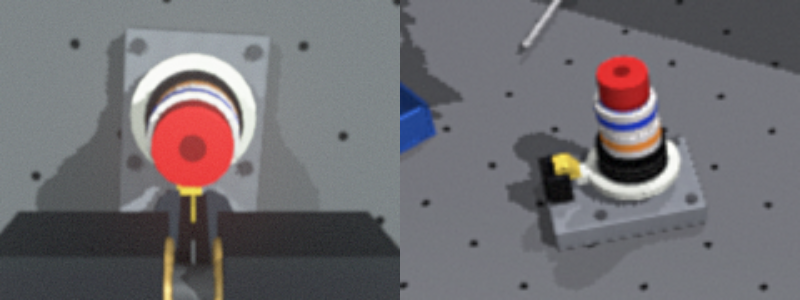

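The stack is straight and centred, the platform stays down and the yellow catch sits over its tab. I'm handing it in.

```bash
python3 -c "
from workcell import *
print(job_done())"
```

```text
the job is handed in; nothing more can be done
None
```

The filter stack is built and locked down on the lift, and I handed the job in at about 36 s of the 133 s. From the bottom up it is black spacer, amber cell, blue cell (the one farthest from the base) and red cap.

**Setting down:** I lowered both glass cells until the wrist force showed contact, about 2 N, and only then opened the fingers.

**Pressing:** I pressed the cap with the closed fingers to about 13 N. By the arm's position, which could be 1–2 mm off, the platform was down about 25 mm.

**Locked:** At the same height on the way up the force was about 0 N, against about 8 N on the way down. So the platform stayed down when I let go. The last scene picture shows it low, with the yellow catch over its tab.

**Centring:** In the pictures, the spacer and both cells measured within about 2 mm of the platform's centre. The measurement itself is uncertain by about 2 mm. I only judged the cap by eye, and it looked straight.

**Disagreements and gaps:**
- **Platform position:** one early reading was about 3 mm off the others because it took in the platform's tab. I used the two that agreed.
- **Catch:** the network did not find it during pressing, when the fingers were probably in its way, so I relied on the force and the last picture.
- **Green cell and post:** the gripper never went to either, but I did not measure them again at the end.

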